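Start the syringe warmer

TASK

Start the syringe warmer on the treatment-room counter: press the blue programme key fully down and let it come back up, then press the green start key fully down and let it come back up. Never press the red stop key or hold two keys down together, and leave the white disinfectant bottle standing where it is.

Things in the scene. Friction and masses are not known exactly. Their poses are not given: they have to be found in the camera images.
- blue_top (a point): Round blue key, 36 mm across; point at the centre of its flat top, z axis up, 83 mm above the table. Programme key, pressed first. Spring travel 7 mm straight down: moves from about 1.5 N, fully down at 5 N, springs back when let go. The cap stands 11 mm proud of a black collar 52 mm across. Three such keys stand in a row 95 mm apart, in any order.
- green_top (a point): Round green key, 36 mm across; point at the centre of its flat top, z axis up, 83 mm above the table. Start key, pressed second. Spring travel 7 mm straight down: moves from about 1.5 N, fully down at 5 N, springs back when let go. The cap stands 11 mm proud of a black collar 52 mm across. Three such keys stand in a row 95 mm apart, in any order.
- red_top (a point): Round red key, 36 mm across; point at the centre of its flat top, z axis up, 83 mm above the table. Stop key, not to be pressed. Spring travel 7 mm straight down: moves from about 1.5 N, fully down at 5 N, springs back when let go. The cap stands 11 mm proud of a black collar 52 mm across. On the near half of the low white syringe warmer (220 x 320 x 60 mm, fixed).
- bottle_mid (a point): Loose white bottle with a blue cap, 66 mm across, 150 mm high, standing on the table beside the warmer; point at its centre, 75 mm above its base, z axis up. To be left standing. Also near, of no concern: a grey carton and a shallow steel tray, both under 35 mm high, and a syringe in a trough on the far half of the warmer, its top up to 85 mm above the table.
Mind the look-alikes: they are no part of the job. Of the things shaped like the part that bears bottle_mid, the white one is meant.

How it is judged:
On the way, in this order (a step that is already met when the one before it is completed fails the run):
1. the blue key is pressed down at least 4.5 mm, green and red up (distance of blue_top from where it was at the start of the episode above 0.0045 m and distance of each of green_top, red_top from where it was at the start of the episode below 0.0015 m), for 0.05 s.
2. the blue key is back up, no key down (distance of each of blue_top, green_top, red_top from where it was at the start of the episode below 0.0015 m), for 0.05 s.
3. the green key is pressed down at least 4.5 mm, blue and red up (distance of green_top from where it was at the start of the episode above 0.0045 m and distance of each of blue_top, red_top from where it was at the start of the episode below 0.0015 m), for 0.05 s.
At the end, for the whole second after the job is handed in: All three keys are back up (within 1.5 mm of rest), and the bottle stands upright (within 0.15 rad) within 20 mm of where it stood (all of step 2 and distance of bottle_mid from where it was at the start of the episode below 0.02 m and angle between bottle_mid's own z axis and vertical below 0.15 rad); the robot touches nothing.
It fails at once if the red stop key is pressed (more than 2.5 mm) (distance of red_top from where it was at the start of the episode above 0.0025 m).
It fails at once if blue and green are down together (both more than 2.5 mm) (distance of each of blue_top, green_top from where it was at the start of the episode above 0.0025 m).
It fails at once if the bottle is knocked over (tilted more than 0.4 rad) or pushed away (more than 30 mm) (angle between bottle_mid's own z axis and vertical above 0.4 rad or distance of bottle_mid from where it was at the start of the episode above 0.03 m).
It also fails if it takes over 38 s, if anything falls off the work surface, if the arm or the gripper's body presses on something with over 40 N, if the wrist force passes 120 N, or if a joint passes its speed limit or range.

ROBOT

A 6-joint arm with a two-finger parallel gripper is mounted at the origin on the work surface. World frame = base frame: x ahead of the robot, y to its left, z up, the work surface at z = 0. Lengths are in m, angles in rad, forces in N, time in s.
With the tool pointing down it reaches from about 0.35 to 0.725 m from the base axis. Payload 6 kg.
Tool frame: the origin (TCP) lies at the very end of the fingers, on their centre line; the grasp point (between the pads) lies 19 mm behind it; z points along the fingers, y is the direction in which the jaws open and shut (so a half turn about z gives the same grasp; the last joint's range is limited). The gripper opens to 85 mm and grips with 20 to 120 N. Pads are 22 mm wide; open, the fingers measure 114 mm over their backs; the gripper's body (76 mm by 85 mm) begins 54 mm behind the grasp point. The pads swing forward as they close: fully open they stand 13 mm farther back than shut.
Start: joints at [1.59, 0.04, 0.085, 0, -1.615, -0.334], TCP at [0.186, 0.571, 0.231] pointing down, gripper open.
Joint ranges: [-2.56, 2.56], [-1.29, 2.01], [-1.08, 1.49], [-3.29, 1.98], [-2.81, -0.18], [-2.99, 2.99]. Speed limits (rad/s): [2.57, 2.57, 3.01, 3.14, 3.14, 3.14].

INTERFACE

Orientations are given as a rotation vector (axis times angle).
In Python, from station import telemetry, vision, ticket gives the robot as it stands. The module is installed in compiled form; this text tells all that it offers.
- The arm moves only by the shell command python3 -m creep 'ROWS' [FORCE]. ROWS is JSON, a list of rows, each an object with "claw": the opening, from 0 (shut) to 1 (fully open); "xyz": the shift along the tool's x, y, z in cm, a list of three; "spin": the turn about the tool's z in rad. In form: [{"claw": claw, "xyz": [dx, dy, dz], "spin": spin}, ...]. A call has 1 to 5 rows; each row shifts and turns the pose as measured when the row begins, along the tool's axes as they then stand; what a row does not reach is not made up. A row lasts 1/10 s, in which the tool goes at most 50 mm and 8.59 degrees, less where a joint would pass 70% of its speed; a pose out of reach is approached as far as the arm can. A call with a gripper value outside its range is refused whole. The fingers move at their own pace and stop on an object; FORCE is the grip in N (left out, the last holds). Time passes only in rows, so rows that do not move let the fingers close. It gives the time, the measured TCP pose, the force and the opening at its end, in the units of the state.
- telemetry.observe(): the state, without advancing time (a new reading comes with each control period).
- vision.get_image(name): name is "side" or "top" or "wrist"; returns a dict with "frame" (384x512x3 uint8, red, green, blue), "depth" (384x512 float32, m along the optical axis (not along the pixel's ray), 0 where there is no reading), "K" (3x3 intrinsics, pixels), "eye" and "orientation" of the camera in the world. Camera axes: x right, y up, looking along -z (the intrinsics and any distortion apply to the point x, -y, -z); pixel columns grow to the right and rows downward; lengths in m; the calibration is good to about 2 mm. A picture is of the moment at which its call begins.
- ticket.close_job(): hands the job in, once; it reports no verdict.
The state is a dict: "t": time; "joint_pos": joint angles; "qvel": joint speeds; "joint_efforts": joint torques, N m; "tcp_pos": TCP position; "tcp_rot": TCP orientation; "ft_force": force on the tool from outside, world axes, zero at the start; "ft_torque": the same for the moment, N m; "finger_gap": finger opening in m.
Only numpy, scipy, OpenCV 4.12 (cv2) and the standard library are available. Lean on these libraries where they do the work, as an engineer would, in place of code of your own. Each camera call takes 0.05 s, during which the arm holds its last target.

## Working session

There is one attempt and no reset: what is moved stays moved. The work goes in short steps, Python scripts to look and compute and a shell command to move; the robot and the scene stay as the last step left them, time stands still between calls to the robot, and variables do not carry over. Pictures are saved under pics/ and viewed, and the job is handed in when it is done.

```bash
mkdir -p pics; cat > h.py <<'E'
import numpy as np,cv2
from scipy.spatial.transform import Rotation as R
from station import telemetry,vision
def rot(o):
    o=np.array(o,float)
    return o if o.shape==(3,3) else (R.from_rotvec(o).as_matrix() if o.size==3 else R.from_quat(o).as_matrix())
def ray(im,u,v):
    K=im["K"]; d=np.array([(u-K[0,2])/K[0,0],-(v-K[1,2])/K[1,1],-1.])
    return np.array(im["eye"]),rot(im["orientation"])@d
def onplane(im,u,v,z):
    e,d=ray(im,u,v); return e+d*(z-e[2])/d[2]
def bydepth(im,u,v):
    e,d=ray(im,u,v); return e+d*im["depth"][int(v),int(u)]
E
python3 - <<'E'
from h import *
import pickle
d={}
for n in("top","side"):
    d[n]=vision.get_image(n); cv2.imwrite(f"pics/{n}0.png",d[n]["frame"][:,:,::-1]); print(n,d[n]["eye"],d[n]["orientation"],d[n]["K"].tolist())
pickle.dump(d,open("im0.pkl","wb"))
s=telemetry.observe(); print(s)
E
```

```text
top [0.34645222 0.10491952 1.01129214] [ 0.13289218 -0.08975015 -1.55017376] [[493.8931588196864, 0.0, 260.70423988347824], [0.0, 493.8931588196864, 195.7528111233226], [0.0, 0.0, 1.0]]
side [0.37946284 0.80085202 0.59483343] [ 0.11016582 -1.3503088  -2.68893945] [[352.3620540970757, 0.0, 255.72746364248118], [0.0, 352.3620540970757, 193.80274457354548], [0.0, 0.0, 1.0]]
{'t': 0.1, 'joint_pos': array([ 1.58971413e+00,  4.07670150e-02,  8.39228663e-02, -4.40148800e-04,
       -1.61550095e+00, -3.33725926e-01]), 'qvel': array([ 0.00041632, -0.00105246,  0.00088908,  0.00204453, -0.0015602 ,
       -0.00219168]), 'joint_efforts': array([-5.24938558e-03, -3.69340289e+01,  3.48279154e+01,  6.95193529e+00,
       -4.59634888e-03,  1.14818864e-06]), 'tcp_pos': array([0.18559319, 0.57026429, 0.23037053]), 'tcp_rot': array([ 3.10117749e+00, -4.92178935e-01, -2.53140829e-04]), 'ft_force': array([ 0.29873024, -0.703853  ,  0.21298664]), 'ft_torque': array([-0.05682574,  0.06469532,  0.02010877]), 'finger_gap': 0.08527905723176521}
```

View pics/top0.png

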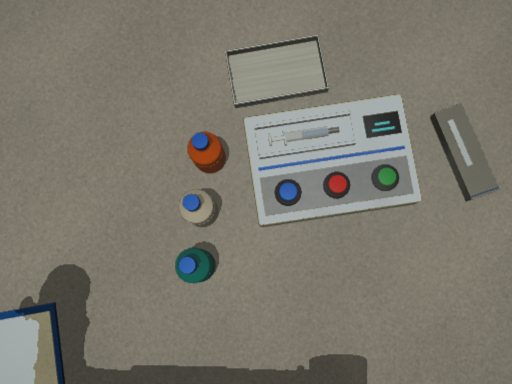

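View pics/side0.png

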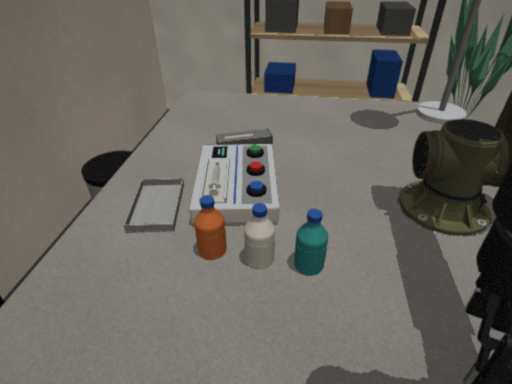

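The top view shows the keys at blue (288,191), red (337,184) and green (386,177). There are three bottles: orange (207,150), white (198,207) and teal (194,265). The white one is the bottle to leave standing. Next I'll locate everything and check an enlarged crop.

```bash
python3 - <<'E'
from h import *
import pickle
d=pickle.load(open("im0.pkl","rb"))
for n in("top","side"):
    im=d[n]; hsv=cv2.cvtColor(im["frame"],cv2.COLOR_RGB2HSV)
    for c,rs in dict(blue=[(105,130)],red=[(0,6),(172,180)],green=[(50,70)]).items():
        m=sum(cv2.inRange(hsv,(a,130,60),(b,255,255)) for a,b in rs).astype(np.uint8)
        for k in cv2.findContours(m,cv2.RETR_EXTERNAL,cv2.CHAIN_APPROX_NONE)[0]:
            A=cv2.contourArea(k)
            if 80<A<1500:
                (u,v),r=cv2.minEnclosingCircle(k); M=cv2.moments(k); u,v=M['m10']/A,M['m01']/A
                print(n,c,A,round(u),round(v),round(r,1),onplane(im,u,v,.083).round(4),bydepth(im,u,v).round(4))
im=d["top"]
for u,v in((207,140),(191,203),(187,265)): print("cap",bydepth(im,u,v).round(3), onplane(im,u,v,.15).round(3))
c=cv2.resize(im["frame"][90:290,160:430,::-1],None,fx=2.9,fy=2.9,interpolation=cv2.INTER_CUBIC);cv2.imwrite("pics/crop.png",c)
E
```

```text
top blue 114.5 57 353 31.3 [0.1812 0.5001 0.083 ] [0.1674 0.5331 0.0054]
top blue 144.0 16 313 22.8 [0.2516 0.5837 0.083 ] [0.2438 0.6229 0.007 ]
top blue 213.0 187 265 8.7 [0.3465 0.2669 0.083 ] [0.3465 0.2551 0.1509]
top blue 192.0 191 202 8.2 [0.4647 0.2645 0.083 ] [0.4564 0.2533 0.1479]
top blue 247.0 288 191 9.3 [0.4889 0.0806 0.083 ] [0.4891 0.0806 0.0818]
top blue 162.5 331 158 73.3 [ 0.5545 -0.0017  0.083 ] [ 0.5593 -0.0041  0.0618]
top blue 184.0 200 140 8.1 [0.5853 0.2523 0.083 ] [0.5677 0.2415 0.1513]
top red 255.0 337 184 9.4 [ 0.5046 -0.013   0.083 ] [ 0.5044 -0.0128  0.0844]
top green 203.0 387 176 8.6 [ 0.5208 -0.1074  0.083 ] [ 0.5213 -0.1081  0.0799]
side blue 142.5 314 216 7.4 [0.343  0.1834 0.083 ] [0.3478 0.2641 0.1499]
side blue 128.5 259 210 7.1 [0.4682 0.1812 0.083 ] [0.4566 0.2623 0.15  ]
side blue 116.0 207 202 6.9 [0.5953 0.1677 0.083 ] [0.5663 0.2529 0.1519]
side blue 94.0 256 186 7.0 [0.4894 0.0877 0.083 ] [0.4893 0.0882 0.0833]
side blue 756.0 279 77 19.5 [ 0.5108 -0.7399  0.083 ] [ 0.5655 -1.3807 -0.1299]
side blue 1049.5 386 73 25.3 [ 0.0445 -0.8534  0.083 ] [-0.0622 -1.3802 -0.08  ]
side red 84.0 255 166 6.5 [ 0.5053 -0.0044  0.083 ] [ 5.046e-01 -2.000e-04  8.570e-02]
cap [0.569 0.228 0.15 ] [0.569 0.228 0.15 ]
cap [0.455 0.253 0.15 ] [0.455 0.253 0.15 ]
cap [0.346 0.255 0.151] [0.346 0.255 0.15 ]
```

View pics/crop.png

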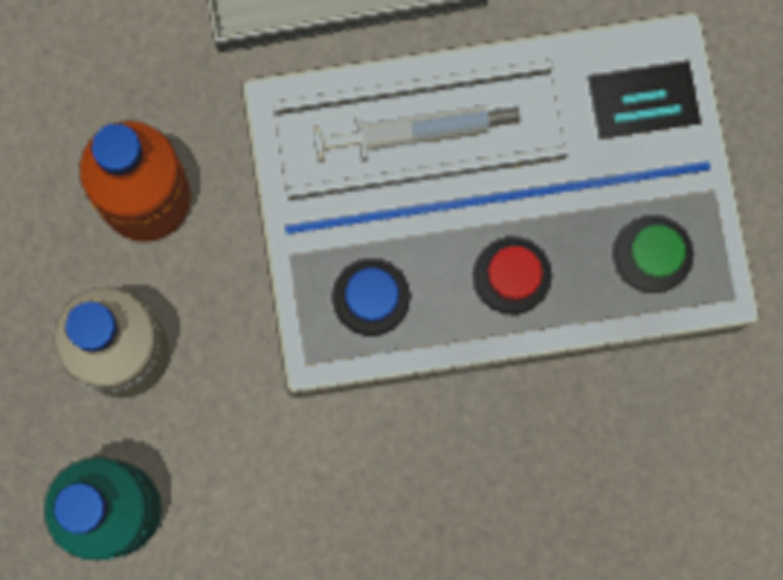

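The crop confirms the order of the keys as blue (372,293), red (515,271), green (658,249), with the white bottle at (108,335). I'll shut the claw on the way and cross at z≈0.23, above the bottles, which are 0.15 m high.

```bash
python3 -m creep '[{"claw":0,"xyz":[3.2,2.7,0],"spin":0},{"claw":0,"xyz":[3.2,2.7,0],"spin":0},{"claw":0,"xyz":[3.2,2.7,0],"spin":0},{"claw":0,"xyz":[3.2,2.7,0],"spin":0},{"claw":0,"xyz":[3.2,2.7,0],"spin":0}]' 60
python3 -m creep '[{"claw":0,"xyz":[3.2,2.7,0],"spin":0},{"claw":0,"xyz":[3.2,2.7,0],"spin":0},{"claw":0,"xyz":[3.2,2.7,0],"spin":0},{"claw":0,"xyz":[3.2,2.7,0],"spin":0},{"claw":0,"xyz":[3.2,2.7,0],"spin":0}]'
cat >> h.py <<'E'
def go(x,y,z):
    s=telemetry.observe(); d=np.array([x,y,z])-s["tcp_pos"]
    print(round(s["t"],2),s["tcp_pos"].round(4),s["ft_force"].round(2),round(s["finger_gap"],4),"tool cm",(R.from_rotvec(s["tcp_rot"]).as_matrix().T@d*100).round(2))
E
python3 -c "from h import *;go(.489,.083,.12)"
```

```text
t: 0.6
tcp_pos: [0.296, 0.3886, 0.2254]
tcp_rot: [3.094, -0.48, -0.002]
ft_force: [0.7, 0.8, 0.5]
finger_gap: 0.012
t: 1.1
tcp_pos: [0.4097, 0.2033, 0.2257]
tcp_rot: [3.095, -0.476, -0.004]
ft_force: [1.3, 1.0, 0.3]
finger_gap: -0.0001
1.1 [0.4097 0.2033 0.2257] [1.25 1.   0.26] -0.0001 tool cm [11.18  8.97 10.66]
```

```bash
python3 -m creep '[{"claw":0,"xyz":[3.1,2.6,0],"spin":0},{"claw":0,"xyz":[3.1,2.6,0],"spin":0},{"claw":0,"xyz":[3,2.4,2],"spin":0},{"claw":0,"xyz":[1,0.8,3],"spin":0},{"claw":0,"xyz":[0,0,0],"spin":0}]'
python3 - <<'E'
from h import *
go(.489,.083,.12)
im=vision.get_image("wrist");cv2.imwrite("pics/w1.png",im["frame"][:,:,::-1])
im=vision.get_image("side");cv2.imwrite("pics/s1.png",cv2.resize(im["frame"][90:290,140:340,::-1],None,fx=2.9,fy=2.9))
E
```

```text
t: 1.6
tcp_pos: [0.4845, 0.0826, 0.1743]
tcp_rot: [3.094, -0.485, -0.005]
ft_force: [0.0, 0.5, -1.1]
finger_gap: 0.0003
1.6 [0.4845 0.0826 0.1743] [ 0.03  0.52 -1.09] 0.0003 tool cm [ 0.43 -0.23  5.43]
```

View pics/w1.png

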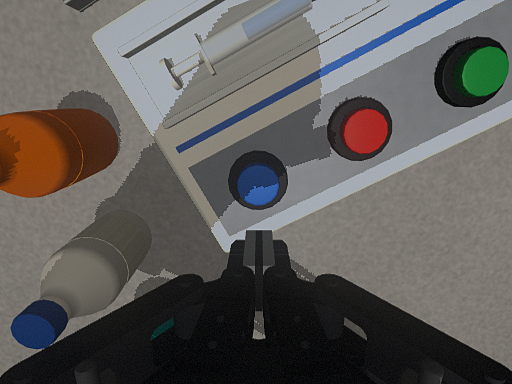

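View pics/s1.png

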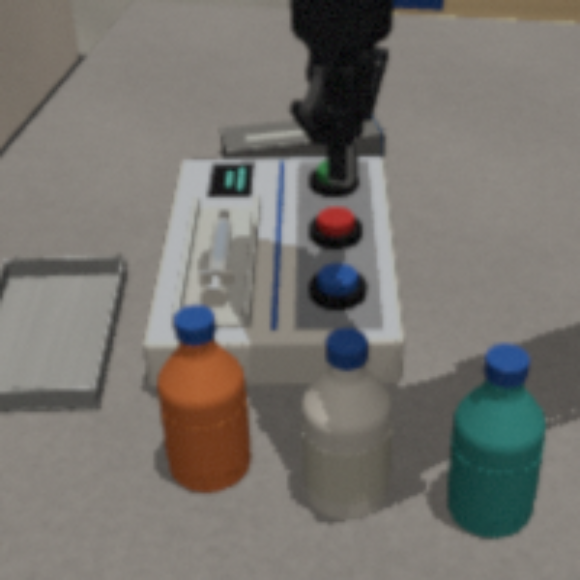

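The wrist view shows the blue key at (261,185), red at (365,131) and green at (485,70), with the finger tips above the near side of the blue key. In the side crop the fingers are at (342,165), high above the row. I'll refine the key positions from the wrist view.

```bash
python3 - <<'E'
from h import *
im=vision.get_image("wrist"); hsv=cv2.cvtColor(im["frame"],cv2.COLOR_RGB2HSV)
for c,rs in dict(blue=[(100,130)],red=[(0,6),(172,180)],green=[(50,70)]).items():
    m=sum(cv2.inRange(hsv,(a,120,40),(b,255,255)) for a,b in rs).astype(np.uint8)
    for k in cv2.findContours(m,cv2.RETR_EXTERNAL,cv2.CHAIN_APPROX_NONE)[0]:
        A=cv2.contourArea(k)
        if 600<A<5000:
            M=cv2.moments(k); u,v=M['m10']/A,M['m01']/A
            print(c,A,round(u),round(v),onplane(im,u,v,.083).round(4),bydepth(im,u,v).round(4))
go(.489,.083,.095)
E
```

```text
blue 1785.5 46 320 [0.4254 0.3174 0.083 ] [0.4628 0.2454 0.1505]
blue 1296.0 260 184 [0.4926 0.0796 0.083 ] [0.4928 0.0795 0.0839]
blue 1899.5 327 72 [0.5602 0.0054 0.083 ] [5.604e-01 4.000e-04 6.170e-02]
red 1590.5 364 132 [ 0.5083 -0.0122  0.083 ] [ 0.5083 -0.0123  0.0828]
green 1793.0 481 74 [ 0.5233 -0.1059  0.083 ] [ 0.5232 -0.1063  0.0824]
1.75 [0.4861 0.0849 0.1801] [-0.18  0.61  0.73] -0.0002 tool cm [0.29 0.04 8.52]
```

Combining the views puts blue at about (0.490, 0.081) and green at about (0.522, −0.106). Moving down over blue.

```bash
python3 -m creep '[{"claw":0,"xyz":[0.5,0.2,2.5],"spin":0},{"claw":0,"xyz":[0,0,2.5],"spin":0},{"claw":0,"xyz":[0,0,2],"spin":0},{"claw":0,"xyz":[0,0,0],"spin":0}]'; python3 -c "
from h import *
go(.490,.081,.083)"
```

```text
t: 2.15
tcp_pos: [0.4929, 0.0865, 0.1165]
tcp_rot: [-3.105, 0.471, -0.025]
ft_force: [-0.8, -0.6, -0.7]
finger_gap: -0.0002
2.15 [0.4929 0.0865 0.1165] [-0.76 -0.63 -0.74] -0.0002 tool cm [-0.16  0.62  3.35]
```

```bash
python3 -m creep '[{"claw":0,"xyz":[-0.1,0.5,1],"spin":0},{"claw":0,"xyz":[0,0,1],"spin":0},{"claw":0,"xyz":[0,0,0],"spin":0}]'; python3 -c "
from h import *
go(.490,.081,.083)"
```

```text
t: 2.45
tcp_pos: [0.4921, 0.0841, 0.1]
tcp_rot: [-3.103, 0.465, -0.034]
ft_force: [0.1, 0.0, 0.2]
finger_gap: -0.0001
2.45 [0.4921 0.0841 0.1   ] [0.06 0.02 0.24] -0.0001 tool cm [-0.14  0.37  1.69]
```

```bash
python3 -m creep '[{"claw":0,"xyz":[-0.1,0.4,0.8],"spin":0},{"claw":0,"xyz":[0,0,0.6],"spin":0},{"claw":0,"xyz":[0,0,0.3],"spin":0}]'; python3 -c "
from h import *
go(.490,.081,.076)"
```

```text
t: 2.75
tcp_pos: [0.491, 0.0807, 0.0836]
tcp_rot: [-3.101, 0.465, -0.038]
ft_force: [0.3, 0.1, -0.6]
finger_gap: 0.0003
2.75 [0.491  0.0807 0.0836] [ 0.31  0.12 -0.57] 0.0003 tool cm [-0.12  0.01  0.76]
```

```bash
python3 -m creep '[{"claw":0,"xyz":[0,0,0.5],"spin":0},{"claw":0,"xyz":[0,0,0.4],"spin":0}]';python3 -m creep '[{"claw":0,"xyz":[0,0,0.4],"spin":0}]'; python3 -c "
from h import *
go(.490,.081,.076)"
```

```text
t: 2.95
tcp_pos: [0.4915, 0.0806, 0.0757]
tcp_rot: [-3.101, 0.465, -0.039]
ft_force: [-16.0, 3.2, 26.8]
finger_gap: -0.0002
t: 3.05
tcp_pos: [0.4916, 0.0806, 0.0756]
tcp_rot: [-3.102, 0.463, -0.041]
ft_force: [-24.7, 3.6, 38.0]
finger_gap: -0.0
3.05 [0.4916 0.0806 0.0756] [-24.7    3.65  38.01] -0.0 tool cm [-0.17  0.01 -0.05]
```

Blue is on its stop: TCP at z 0.0756 and contact force 38 N. Now letting it up.

```bash
python3 -m creep '[{"claw":0,"xyz":[0,0,-1],"spin":0},{"claw":0,"xyz":[0,0,-2],"spin":0},{"claw":0,"xyz":[0,0,-2],"spin":0},{"claw":0,"xyz":[0,0,-1],"spin":0},{"claw":0,"xyz":[0,0,0],"spin":0}]'; python3 - <<'E'
from h import *
im=vision.get_image("wrist");cv2.imwrite("pics/w2.png",im["frame"][:,:,::-1])
hsv=cv2.cvtColor(im["frame"],cv2.COLOR_RGB2HSV)
for c,a,b in(("blue",100,130),("green",50,70)):
    m=cv2.inRange(hsv,(a,120,40),(b,255,255))
    for k in cv2.findContours(m,cv2.RETR_EXTERNAL,cv2.CHAIN_APPROX_NONE)[0]:
        A=cv2.contourArea(k)
        if 600<A<9000:
            M=cv2.moments(k); u,v=M['m10']/A,M['m01']/A
            print(c,A,round(u),round(v),onplane(im,u,v,.083).round(4),bydepth(im,u,v).round(4))
go(.522,-.106,.13)
E
```

```text
t: 3.55
tcp_pos: [0.4907, 0.0809, 0.1386]
tcp_rot: [-3.101, 0.463, -0.044]
ft_force: [-0.4, 0.2, -0.5]
finger_gap: 0.0002
blue 1784.5 260 207 [0.4934 0.0793 0.083 ] [0.4936 0.0792 0.0837]
blue 2613.0 340 80 [0.5603 0.0063 0.083 ] [0.5604 0.0007 0.0616]
3.6 [0.4903 0.0809 0.1376] [-0.58 -0.48 -0.02] -0.0003 tool cm [ 8.46 16.95  0.82]
```

View pics/w2.png

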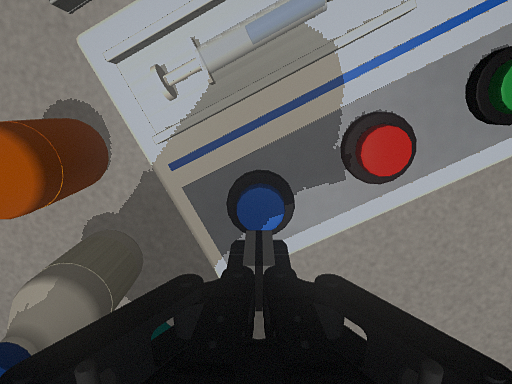

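The wrist view shows the blue key at (260,207). By depth its top is at 0.0837 m, so it is back up. The white bottle is still standing at lower left. Next I cross over red, about 50 mm clear of it, to green.

```bash
python3 -m creep '[{"claw":0,"xyz":[1.7,3.4,0],"spin":0},{"claw":0,"xyz":[1.7,3.4,0],"spin":0},{"claw":0,"xyz":[1.7,3.4,0],"spin":0},{"claw":0,"xyz":[1.7,3.4,0],"spin":0},{"claw":0,"xyz":[1.5,3,0],"spin":0}]'; python3 -m creep '[{"claw":0,"xyz":[0,0,0],"spin":0}]'; python3 -c "
from h import *
go(.522,-.106,.1)"
```

```text
t: 4.1
tcp_pos: [0.5202, -0.1042, 0.1307]
tcp_rot: [-3.104, 0.45, -0.03]
ft_force: [-0.2, 0.2, -0.1]
finger_gap: 0.0002
t: 4.2
tcp_pos: [0.5196, -0.1074, 0.1287]
tcp_rot: [-3.104, 0.456, -0.026]
ft_force: [1.1, -0.5, -0.5]
finger_gap: 0.0003
4.2 [ 0.5196 -0.1074  0.1287] [ 1.09 -0.51 -0.53] 0.0003 tool cm [ 0.14 -0.18  2.87]
```

```bash
python3 -m creep '[{"claw":0,"xyz":[0.2,-0.1,1.5],"spin":0},{"claw":0,"xyz":[0,0,1.2],"spin":0},{"claw":0,"xyz":[0,0,0],"spin":0}]'; python3 - <<'E'
from h import *
go(.522,-.106,.083)
im=vision.get_image("wrist");cv2.imwrite("pics/w3.png",im["frame"][:,:,::-1])
E
```

```text
t: 4.5
tcp_pos: [0.5208, -0.1066, 0.0954]
tcp_rot: [-3.104, 0.459, -0.017]
ft_force: [-0.6, -0.1, -1.1]
finger_gap: -0.0
4.5 [ 0.5208 -0.1066  0.0954] [-0.55 -0.15 -1.09] -0.0 tool cm [ 0.09 -0.08  1.24]
```

View pics/w3.png

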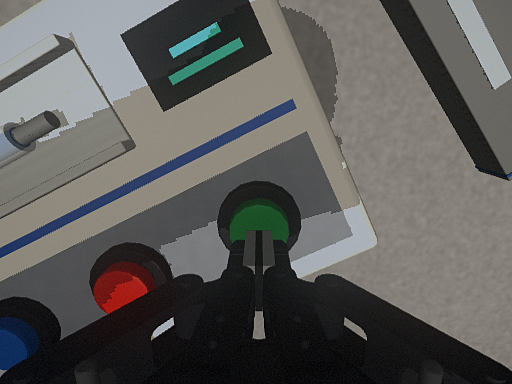

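The green key is at (259,220), directly under the finger tips. Red at (122,287) and blue at (15,345) are clear. Pressing green.

```bash
python3 -m creep '[{"claw":0,"xyz":[0.1,0,0.8],"spin":0},{"claw":0,"xyz":[0,0,0.5],"spin":0}]'; python3 -m creep '[{"claw":0,"xyz":[0,0,0.5],"spin":0},{"claw":0,"xyz":[0,0,0.4],"spin":0}]'
```

```text
t: 4.75
tcp_pos: [0.5228, -0.1055, 0.0832]
tcp_rot: [-3.104, 0.454, -0.021]
ft_force: [-0.8, 0.4, 0.6]
finger_gap: 0.0002
t: 4.95
tcp_pos: [0.5232, -0.1057, 0.0758]
tcp_rot: [-3.106, 0.452, -0.023]
ft_force: [-13.9, 5.6, 25.1]
finger_gap: 0.0
```

```bash
python3 -m creep '[{"claw":0,"xyz":[0,0,0.2],"spin":0}]'; python3 -m creep '[{"claw":0,"xyz":[0,0,-1],"spin":0},{"claw":0,"xyz":[0,0,-3],"spin":0},{"claw":0,"xyz":[0,0,-4],"spin":0},{"claw":0,"xyz":[0,0,-3],"spin":0},{"claw":0,"xyz":[0,0,0],"spin":0}]'; python3 - <<'E'
from h import *
for n in("wrist","side","top"):
    im=vision.get_image(n);cv2.imwrite(f"pics/end_{n}.png",im["frame"][:,:,::-1])
    hsv=cv2.cvtColor(im["frame"],cv2.COLOR_RGB2HSV)
    for c,rs in dict(blue=[(100,130)],red=[(0,6),(172,180)],green=[(50,70)]).items():
        m=sum(cv2.inRange(hsv,(a,120,40),(b,255,255)) for a,b in rs).astype(np.uint8)
        for k in cv2.findContours(m,cv2.RETR_EXTERNAL,cv2.CHAIN_APPROX_NONE)[0]:
            A=cv2.contourArea(k)
            if 80<A<5000:
                M=cv2.moments(k); u,v=M['m10']/A,M['m01']/A; p=bydepth(im,u,v)
                if .07<p[2]<.16: print(n,c,round(u),round(v),p.round(4))
go(.5,0,.2)
E
```

```text
t: 5.05
tcp_pos: [0.5232, -0.1057, 0.0759]
tcp_rot: [-3.107, 0.451, -0.024]
ft_force: [-8.9, 4.5, 15.8]
finger_gap: -0.0
t: 5.55
tcp_pos: [0.5217, -0.1052, 0.191]
tcp_rot: [-3.106, 0.45, -0.028]
ft_force: [0.2, 1.1, 0.9]
finger_gap: 0.0001
wrist blue 86 268 [0.4937 0.0756 0.0833]
wrist red 170 229 [ 0.5088 -0.016   0.0828]
wrist green 261 188 [ 0.5233 -0.1075  0.0827]
side blue 314 216 [0.348  0.2653 0.1505]
side blue 259 210 [0.4564 0.2634 0.1512]
side blue 207 202 [0.5671 0.2519 0.1509]
side blue 256 186 [0.4887 0.0914 0.085 ]
side red 255 166 [ 0.5051 -0.0009  0.084 ]
top blue 187 265 [0.3465 0.2556 0.147 ]
top blue 191 202 [0.4557 0.2521 0.1543]
top blue 200 141 [0.5674 0.2412 0.1519]
top green 387 176 [ 0.5208 -0.1069  0.0806]
5.7 [ 0.5197 -0.1047  0.1852] [-0.89 -0.06 -1.29] 0.0003 tool cm [-4.85 -9.48 -1.49]
```

View pics/end_side.png

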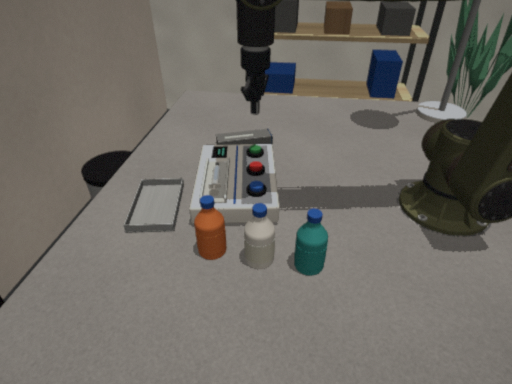

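View pics/end_wrist.png

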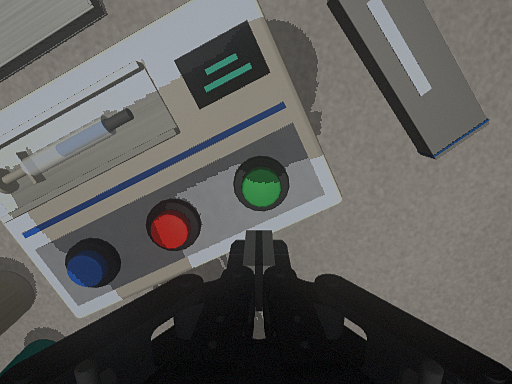

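The wrist view shows all three keys up: blue (86,268), red (170,229) and green (261,188), tops at about 0.083 m by depth. In the side view the white bottle's cap is at (259,210), unmoved, and the tool is clear. Handing in.

```bash
python3 -c "
from station import ticket
print(ticket.close_job())"
```

```text
the job is handed in; nothing more can be done
None
```

I pressed the blue key and then the green key fully down with the shut fingers, and let each come back up. I handed the job in at about 5.7 s, and it gave no verdict.

- **Presses:** each key reached its stop with the TCP at about z = 0.0756–0.0759 m. The vertical force was up to 38 N on blue and about 25 N on green, well above the 5 N needed but inside the limits.
- **Last checks:** all three key tops read 0.083 m by depth in the wrist view. The white bottle's cap was at the same pixels as at the start in the side and top views. The arm was clear at z ≈ 0.19 m.
- **Disagreements:** camera estimates of the key positions differed by a few millimetres, up to about 12 mm in y in the side view, so I used a compromise between the views. The top view read green at 0.081 m, against 0.080 m before any press, which I put down to depth noise. The last top-view check did not pick up blue or red.

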